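# Lock the red block press with its linch pin

## Task

Both little block presses are shut but unlocked. Lock the red one only: push its linch pin fully home through the post, then flip the sprung ring over so that it snaps down flat around the post and the pin's end. Leave the blue press's pin and ring alone.

Things in the scene. Friction and masses are not known exactly. Their poses are not given: they have to be found in the camera images.
- red_press: Red block press, fixed: 270x130 mm plywood base, red steel bar shut on a printing block. Origin on the table under the axis of its upright post (24 mm across, top 111 mm up). x runs from the post along the bar (to 240 mm, at most 84 mm high), z up. The linch pin lies level along x at y=0, axis 95 mm above the table, head on the -x side, where the base ends at x=-30 mm
- red_pin (a joint): Metres that the red press's linch pin is out; 0 = home, collar at post (hard stop), 0.036 = farthest. Starts 22-34 mm out; slides to +x with 4-6 N, stays where left. When home: pin end x=22, ring hinge x=-24, rear face of the red push knob (disc 28 mm across, 10 thick) x=-64 mm in the press frame; all are farther back (-x) by this value. Space behind the knob is free
- red_ring (a joint): Angle (rad) of the red ring, hinged along y on the pin's head at pin height: 0 = upright, -0.1 open stop, 1.57 = shut, level round post and pin end (stop). Red wire loop 5.6 mm thick, 46 wide, reaching 52 mm from hinge to cross bar. Starts about upright. An over-centre spring holds it; tipped to +x past about 0.72 rad it snaps shut by itself. Takes 1-2 N at the cross bar, 3 N half-way up
- blue_bail (a point): Middle of the far cross bar of the blue press's ring, standing about 52 mm above its pin. The blue press is like the red one but with blue bar, knob and ring; its pin is out and its ring open too, and both must stay so

How it is judged:
On the way, in this order (a step that is already met when the one before it is completed fails the run):
1. the red press's pin is home (within 5 mm) while its ring is still open (value of joint red_pin below 0.005 m and value of joint red_ring below 0.6 rad), for 0.2 s.
2. the red press's ring has snapped shut (value of joint red_ring above 1.4 rad), for 0.2 s.
At the end, for the whole second after the job is handed in: The red press's pin is within 5 mm of fully home, its ring is shut to within about 10 degrees of level, and the cross bar of the blue press's ring is within 15 mm of where it started (value of joint red_pin below 0.005 m and value of joint red_ring above 1.4 rad and distance of blue_bail from where it was at the start of the episode below 0.015 m); the robot touches nothing.
It fails at once if the blue press's pin or ring is moved: its ring's cross bar is more than 15 mm from where it started (distance of blue_bail from where it was at the start of the episode above 0.015 m).
It also fails if it takes over 35 s, if anything falls off the work surface, if the arm or the gripper's body presses on something with over 40 N, if the wrist force passes 120 N, or if a joint passes its speed limit or range.

## Robot

A 6-joint arm with a two-finger parallel gripper is mounted at the origin on the work surface. World frame = base frame: x ahead of the robot, y to its left, z up, the work surface at z = 0. Lengths are in m, angles in rad, forces in N, time in s.
With the tool pointing down it reaches from about 0.3 to 0.825 m from the base axis. Payload 5.4 kg.
Tool frame: the origin (TCP) lies at the very end of the fingers, on their centre line; the grasp point (between the pads) lies 19 mm behind it; z points along the fingers, y is the line along which they close (so a half turn about z gives the same grasp; the last joint's range is limited). The gripper opens to 92 mm and grips with 3 to 60 N. Pads are 20 mm wide; open, the fingers measure 128 mm over their backs; the gripper's body (75 mm by 189 mm) begins 69 mm behind the grasp point.
Start: joints at [0.982, 0.158, 1.597, -0, 1.386, -0.21], TCP at [0.213, 0.534, 0.215] pointing down, gripper open.
Joint ranges: [-2.91, 2.91], [-0.94, 2.29], [0.18, 2.7], [-1.29, 4.43], [0.17, 2.64], [-3, 3]. Speed limits (rad/s): [2.57, 2.57, 3.14, 3.14, 3.14, 3.14].

## Interface

Orientations are given as a rotation vector (axis times angle).
In Python, from workcell import bot gives the robot as it stands. Calls block until the motion is done:
- bot.goto(position, orientation): joint-space move of the TCP to a pose.
- bot.line_to(position, rot=None, max_speed=0.15): straight line of the TCP; rot=None keeps the orientation; max_speed is the mean speed in m/s.
- bot.set_joints(angles): joint-space move.
- bot.set_gripper(opening, newtons=None): opening from 0.0 (shut) to 1.0 (fully open); newtons is the grip in N (None keeps the last); returns when the fingers have stopped.
- bot.hold(seconds).
- bot.inverse_kinematics(position, orientation): joint angles nearest the present ones, or None.
- bot.read_camera(name): name is "side" or "top" or "wrist"; returns a dict with "pixels" (400x640x3 uint8, blue, green, red), "fx", "fy", "cx", "cy" (pixels), "k1" (the pictures are not rectified: a ray, as slopes to the right and down, at radius r is drawn at 1 + k1 r^2 times it, then the intrinsics apply), "R" (3x3) and "t" (3): a world point X has camera coordinates R X + t. Camera axes: x right, y down, z forward; pixel columns grow to the right and rows downward; lengths in m; the calibration is good to about 2 mm. A picture is of the moment at which its call begins. There is no depth.
A pose or a line that the arm cannot do raises bot.MotionError and nothing moves.
- bot.job_done(): hands the job in; it is judged then, once.
Readings, each from a call of its own:
- bot.current_clock(): time.
- bot.current_joints(): joint angles.
- bot.current_joint_vel(): joint speeds.
- bot.current_effort(): joint torques, N m.
- bot.current_ee_pos(): TCP position.
- bot.current_tool_rot(): TCP orientation.
- bot.current_contact_force(): force on the tool from outside, world axes, zero at the start.
- bot.current_ft_torque(): the same for the moment, N m.
- bot.current_opening(): opening from 0.0 (shut) to 1.0 (fully open).
- bot.current_grip_force(): force on a finger pad.
Only numpy, scipy, OpenCV 4.12 (cv2) and the standard library are available. Lean on these libraries where they do the work, as an engineer would, in place of code of your own. Each camera call takes 0.05 s, during which the arm holds its last target. There are 200 camera calls.

## Working session

There is one attempt and no reset: what is moved stays moved. The work goes in short steps, each a Python script; the robot and the scene stay as the last script left them, time stands still between calls to the robot, and variables do not carry over. Pictures are saved under pics/ and viewed, at most 10 in all, crops included, and the job is handed in when it is done.

```bash
mkdir -p pics; ls
python3 - <<'E'
from workcell import bot
import cv2,numpy as np
for n in("top","side","wrist"):
    c=bot.read_camera(n); cv2.imwrite(f"pics/{n}0.png",c["pixels"]); np.save(f"{n}0.npy",c,allow_pickle=True)
    print(n,c["fx"],c["k1"],(-c["R"].T@c["t"]).round(3),c["R"][2].round(3))
E
```

```text
pics
top 398.21119028872056 -0.04299492156123801 [0.556 0.007 0.841] [ 0.057  0.008 -0.998]
side 379.1145924097013 -0.001081453210870185 [0.331 0.504 0.5  ] [ 0.389 -0.741 -0.548]
wrist 319.01085877068124 0.0011713785971451808 [0.141 0.564 0.385] [ 0.25  -0.102 -0.963]
```

View pics/top0.png

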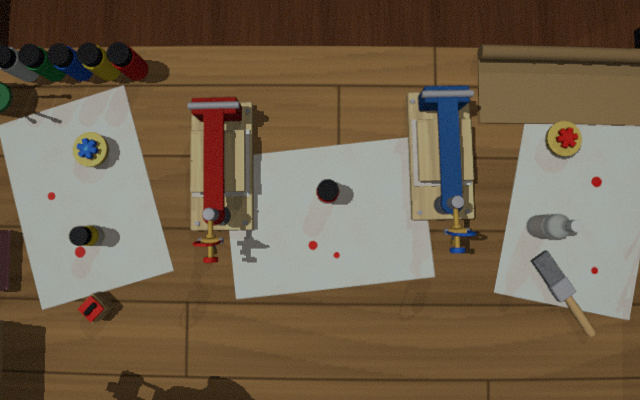

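View pics/side0.png

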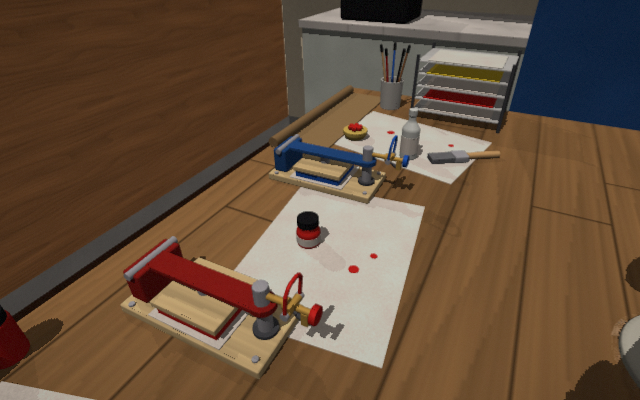

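The top view shows the red press with its post at about (209,214), ring at (209,240) and knob at (210,260). The side view shows the post top at about (261,287), the ring at (292,293) and the knob at (315,315). The press's +x points away from the robot.

```bash
cat > h.py <<'E'
import cv2,numpy as np
def ray(c,u,v):
    K=np.array([[c["fx"],0,c["cx"]],[0,c["fy"],c["cy"]],[0,0,1.]])
    # drawn = s*(1+k1 r^2)
    p=cv2.undistortPoints(np.array([[[u,v]]],float),K,np.array([c["k1"],0,0,0.]))[0,0]
    return -c["R"].T@c["t"], c["R"].T@np.array([p[0],p[1],1.])
def plane(c,u,v,z):
    o,d=ray(c,u,v); return o+d*(z-o[2])/d[2]
def tri(a,b):
    (o1,d1),(o2,d2)=a,b
    s=np.linalg.lstsq(np.c_[d1,-d2],o2-o1,rcond=None)[0]
    p,q=o1+s[0]*d1,o2+s[1]*d2; return (p+q)/2,np.linalg.norm(p-q)
def redmask(im):
    h=cv2.cvtColor(im,cv2.COLOR_BGR2HSV).astype(int)
    return (((h[...,0]<6)|(h[...,0]>172))&(h[...,1]>170)&(h[...,2]>50)).astype(np.uint8)
E
python3 - <<'E'
from h import *
T=np.load("top0.npy",allow_pickle=True).item();S=np.load("side0.npy",allow_pickle=True).item()
for n,c,(x0,x1,y0,y1) in(("top",T,(185,240,190,270)),("side",S,(235,335,265,345))):
    m=np.zeros(c["pixels"].shape[:2],np.uint8); m[y0:y1,x0:x1]=redmask(c["pixels"])[y0:y1,x0:x1]
    k,l,s,ce=cv2.connectedComponentsWithStats(m)
    for i in range(1,k):
        if s[i][4]>8: print(n,s[i],ce[i].round(1))
a=T["pixels"][190:270,175:260];b=S["pixels"][265:345,235:335]
cv2.imwrite("pics/crop1.png",np.hstack([cv2.resize(a,None,fx=5,fy=5,interpolation=0),cv2.resize(b,(375,400),interpolation=0)]))
E
```

```text
top [204 190  20  35 438] [214.5 201.8]
top [193 241  27   6  69] [203.4 243.8]
top [203 257  15   6  69] [209.7 259.5]
side [283 273  19  42 197] [290.6 290.8]
side [235 279  41  39 742] [249.2 301.1]
side [308 305  14  21 217] [314.5 314.9]
```

View pics/crop1.png

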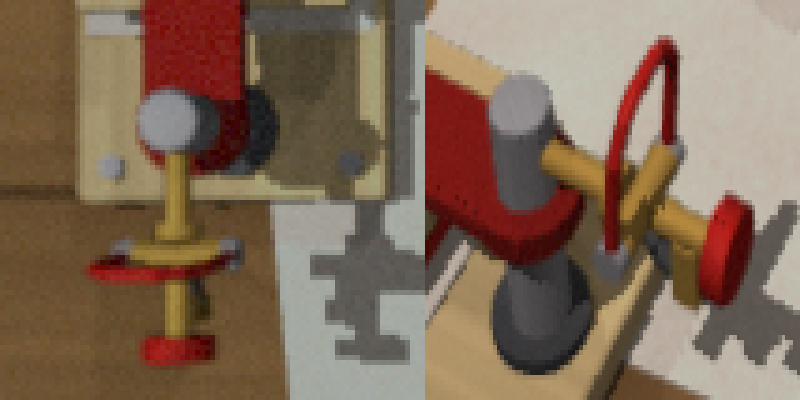

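The crop shows the post top at top (208.6,214) and side (261,286), the knob at (209.7,259.5) and (314.5,314.9), and the ring upright.

Run:
```python
from h import *
T=np.load("top0.npy",allow_pickle=True).item();S=np.load("side0.npy",allow_pickle=True).item()
for n,a,b in(("post",(208.6,214),(261,286)),("knob",(209.7,259.5),(314.5,314.9)),("bail",(202,244.5),(291,274.5))):
    print(n,*tri(ray(T,*a),ray(S,*b)))
print(plane(T,208.6,214,.111),plane(T,209.7,259.5,.097))
# base long edges direction (crop px, z~0.015)
for p in((191,229),(252.5,229.5),(191.5,125),(252,102)): print(plane(T,*p,.015).round(4))
# bar far bracket centre
print(plane(T,214.5,103,.07), plane(T,214,108,.084))
```

```text
post [0.5794252  0.21976417 0.10696069] 0.0010950589017337234
knob [0.49501493 0.2198285  0.09416031] 0.00013807602940761734
bail [0.52669729 0.21821503 0.15171122] 0.0030506811184256256
[0.57975959 0.2188937  0.111     ] [0.49518413 0.21898853 0.097     ]
[0.5513 0.2831 0.015 ]
[0.5515 0.1542 0.015 ]
[0.7714 0.2883 0.015 ]
[0.8212 0.1604 0.015 ]
[0.80147477 0.22494052 0.07      ] [0.78706184 0.2216776  0.084     ]
```

Checks against the spec hold: base edge, post height and knob height agree within about 4 mm. Yaw is about 1.3° and the pin is about 26 mm out. Next I push the knob with closed fingers.

```bash
cat > push.py <<'E'
from workcell import bot
import numpy as np
a=0.02; P=np.array([.5796,.2192]); e=np.array([np.cos(a),np.sin(a)])
from scipy.spatial.transform import Rotation as R
rot=(R.from_euler('z',a)*R.from_rotvec([np.pi,0,0])).as_rotvec()
def W(x,z): return [*(P+e*x),z]
def push(x0,x1,z,step,lim,speed):
    "advance along press x until the force rises; returns x"
    for x in np.arange(x0+step,x1+1e-9,step):
        bot.line_to(W(x,z),max_speed=speed); f=bot.current_contact_force()@np.r_[e,0]-F0
        print(round(x*1e3,1),round(f,1),end=' | ')
        if abs(f)>lim: break
    return x
F0=0
E
python3 - <<'E'
import push as p; from push import *
bot.set_gripper(0.0)
bot.goto(W(-.125,.2),rot); bot.line_to(W(-.125,.087),max_speed=.12)
p.F0=bot.current_contact_force()@np.r_[e,0]
x=push(-.125,-.085,.087,.005,15,.05)
x=push(x,-.064,.087,.0015,15,.03)
print(bot.current_contact_force().round(1),bot.current_ee_pos().round(4),bot.current_clock())
import cv2
for n in("top","side"):
    c=bot.read_camera(n); np.save(n+"1.npy",c,allow_pickle=True)
    cv2.imwrite(f"pics/{n}1.png",cv2.resize(c["pixels"][190:290,165:265] if n=="top" else c["pixels"][235:335,235:335],None,fx=4,fy=4))
t,s=cv2.imread("pics/top1.png"),cv2.imread("pics/side1.png"); cv2.imwrite("pics/p1.png",np.hstack([t,s]))
E
```

```text
-120.0 0.0 | -115.0 -0.1 | -110.0 -0.7 | -105.0 0.1 | -100.0 0.0 | -95.0 -2.1 | -90.0 -1.6 | -85.0 -1.6 | -83.5 -2.4 | -82.0 -4.0 | -80.5 -3.4 | -79.0 -4.4 | -77.5 -3.5 | -76.0 -3.3 | -74.5 -2.5 | -73.0 -4.9 | -71.5 -10.4 | -70.0 -15.9 | [-16.   -1.9   8. ] [0.5064 0.2177 0.0868] 8.8083
```

View pics/p1.png

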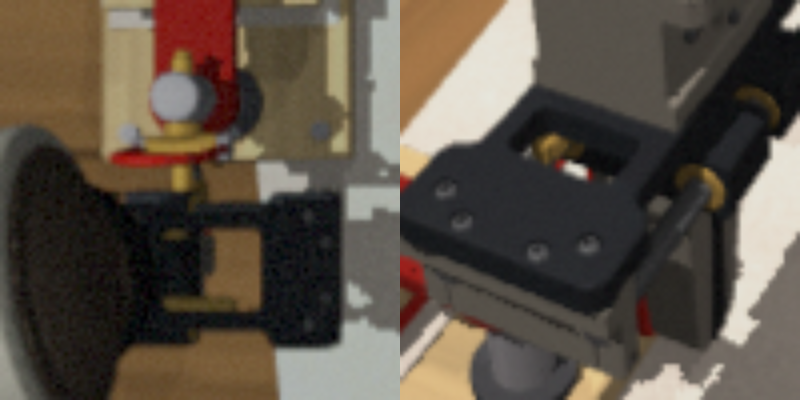

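The top view shows the pin end sticking out about 21 mm past the post axis (22 mm when home), with the ring upright. The force rose sharply at the hard stop. I'll press a little more, back off, then flip the ring.

Run:
```python
import push as p; from push import *; from h import *
push(-.070,-.067,.087,.001,25,.02)
bot.hold(.3)
bot.line_to(W(-.085,.087),max_speed=.1); 
bot.line_to(W(-.085,.127),max_speed=.12)
c=bot.read_camera("top"); a=c["pixels"][190:290,165:265]
p.F0=bot.current_contact_force()@np.r_[e,0]
x=push(-.085,-.05,.127,.0175,12,.08)
x=push(x,.016,.127,.006,12,.06)
bot.line_to(W(x-.01,.2),max_speed=.15); bot.line_to(W(-.16,.24),max_speed=.25)
print(bot.current_clock())
T=bot.read_camera("top");S=bot.read_camera("side")
cv2.imwrite("pics/p2.png",np.hstack([cv2.resize(i,(266,400)) if 0 else cv2.resize(i,(266,266),interpolation=0) for i in(a,T["pixels"][190:290,165:265],S["pixels"][235:335,235:335])]))
```

```text
-69.0 -18.2 | -68.0 -21.9 | -67.0 -25.2 | -67.5 0.7 | -50.0 -0.1 | -44.0 0.8 | -38.0 -1.1 | -32.0 -0.7 | -26.0 -0.9 | -20.0 -1.4 | -14.0 -1.4 | -8.0 0.8 | -2.0 0.4 | 4.0 0.5 | 10.0 1.3 | 16.0 0.9 | 15.7833
```

View pics/p2.png

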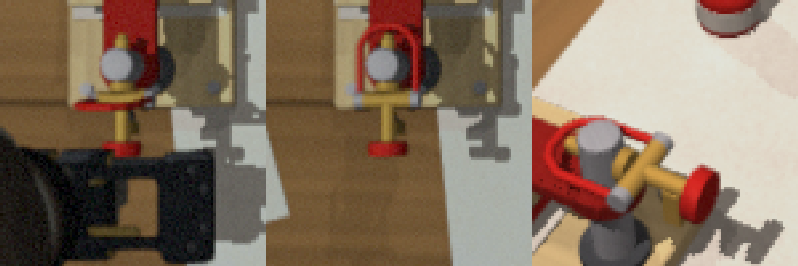

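The ring lies flat round the post and the pin's end. The knob centre is about 59 mm behind the post, which is exactly home. The arm is clear, so I hand in.

```bash
python3 -c "
from workcell import bot
print(bot.job_done(),bot.current_clock())"
```

```text
the job is handed in; nothing more can be done
the job is handed in; nothing more can be done
```

The red press is locked: its pin measures fully home and its ring has snapped down flat round the post; the arm never went near the blue press, and the job is handed in (no verdict was returned).

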